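# Drive the worn bush out of a bearing block with a drift

## Robot

A 7-joint arm with a two-finger parallel gripper is mounted at the origin on a cart in front of the work surface, level with it; the furniture and walls round the work are solid. World frame = base frame: x ahead of the robot, y to its left, z up, the work surface at z = 0. Lengths are in m, angles in rad, forces in N, time in s.
With the tool pointing down it reaches from about 0.425 to 0.875 m from the base axis. Payload 4.7 kg.
Tool frame: the origin (TCP) lies on the centre line of the jaws, within the pads' length; the fingertips stand ahead of it and the grasp point (between the pads) lies 8 mm behind it (ctrl.finger_overhang is the x of the fingertips in the tool frame, in m); x points along the fingers, z is the direction in which the jaws open and shut, and the axes are right-handed (so a half turn about x gives the same grasp; the last joint's range is limited). The gripper opens to 87 mm and grips with 3 to 60 N. Pads are 19 mm wide; open, the fingers measure 117 mm over their backs; the gripper's body (75 mm by 190 mm) begins 51 mm behind the grasp point.
Start: joints at [1.289, 0.321, -0.07, 1.45, 0.023, 1.371, -0.057], TCP at [0.189, -0.622, 0.234] pointing down, gripper open.
Joint ranges: [-2.86, 2.86], [-0.3, 2.09], [-1.38, 1.24], [0.06, 2.45], [-1.56, 4.7], [0.09, 2.05], [-2.69, 2.69]. Speed limits (rad/s): [2.57, 2.57, 3.14, 3.14, 3.14, 3.14, 3.14].

## Interface

Orientations are given as a rotation vector (axis times angle).
In Python, from bench import readout, viewer, job, nets, ctrl gives the robot as it stands.
- The arm moves only by the shell command python3 -m creep 'ROWS' [FORCE]. ROWS is JSON, a list of rows, each an object with "linear": the shift along the tool's x, y, z in m, a list of three; "twist": the turn, a rotation vector about the tool's x, y, z in degrees, a list of three; "fingers": the gripper's target within -1 to 1 (shut at 1, half-way at 0, fully open at -1). A call has 1 to 8 rows; each row is the pose to reach, as a shift and turn from the pose commanded when the call began, along the tool's axes at that moment; what a row does not reach only later rows make up. A row lasts 1/12 s, in which the tool goes at most 41.7 mm and 7.16 degrees, less where a joint would pass 70% of its speed; a pose out of reach is approached as far as the arm can. A call with a gripper value outside its range is refused whole. The fingers move at their own pace and stop on an object; FORCE is the grip in N (left out, the last holds). Time passes only in rows, so rows that repeat a pose let the fingers close. It gives the time, the measured TCP pose, the force and the opening at its end, in the units of the state.
- readout.get_state(): the state, without advancing time (a new reading comes with each control period).
- viewer.get_image(name): name is "scene" or "top" or "wrist"; returns (picture, depth): 400x640x3 uint8, red, green, blue; 400x640 float32, m along the optical axis (not along the pixel's ray), 0 where there is no reading.
- viewer.camera_params(name): a dict with "K" (3x3 intrinsics, pixels), "cam_to_world" (4x4, takes a point from camera to world coordinates). Camera axes: x right, y down, z forward; pixel columns grow to the right and rows downward; lengths in m; the calibration is good to about 2 mm. A picture is of the moment at which its call begins: read the wrist's pose just before it. camera_params takes no time and is no camera call; for the wrist camera it gives the pose at the moment of the call.
- job.close_job(): hands the job in, once; it reports no verdict.
Trained networks look in the newest picture that a camera, given by its name, has taken for a name from the list of things; names that differ only in an ending like _2 or _b are one class to them, and where a whole thing is asked for, a point or a joint stands for the part that bears it (a point fixed in the world has none). Each returns a list of dicts, best first, with "conf" (0 to 1); they miss things now and then, are a little off and sometimes report something else, mostly with a low value. They report only what shows in the picture. A call takes as long as a camera call.
- nets.boxes_of(camera, label): "centre" ([x, y, z] in m, in world coordinates, good to about 4 mm: the middle of the surface that is visible of it).
- nets.place_of(camera, label): "centre" ([x, y, z] in m, in world coordinates, good to about 4 mm: a listed point, or the origin of a listed thing).
The state is a dict: "time": time; "joint_positions": joint angles; "qd": joint speeds; "joint_torque": joint torques, N m; "position": TCP position; "tool_rot": TCP orientation; "ft_force": force on the tool from outside, world axes, zero at the start; "torque": the same for the moment, N m; "grip_width": opening from 0.0 (shut) to 1.0 (fully open).
Only numpy, scipy, OpenCV 4.12 (cv2) and the standard library are available. Lean on these libraries where they do the work, as an engineer would, in place of code of your own. Each camera call takes 0.05 s, during which the arm holds its last target.

## Task

Take the thicker of the two drifts from the wooden rest and with its nose push the worn brass bush out of the grey bearing block, from the side away from the tray, so that the bush drops into the catch tray and stays there. Then lay the drift back in a slot of the rest. Leave the thin drift on the rest and do not disturb the other things on the bench.

Things in the scene. Friction and masses are not known exactly. Their poses are not given: they have to be found in the camera images.
- station: Fixed push-out station: steel base 110 x 185 x 8 mm with a grey bearing block (70 mm in x, 50 in y, top at z = 128 mm, bolts and brass cap to 139) and a catch tray on its +y side. Origin: underside of the base below the block's centre. A 23 mm bore runs level through the block along y at x = 0, z = 95 mm, from the entry face y = -25 mm to the exit face y = +25 mm; +y is the push direction.
- bore_entry (a point): Centre of the bore's open mouth in the entry face, on the side away from the tray; axes as the station's (+y into the bore).
- bore_exit (a point): Centre of the bore's other mouth, on the tray side, where the bush comes out. A sprung plug inside the block grips the bush: moving it steadily takes about 5 to 15 N. It lets go and drops into the tray once its back end passes this mouth, after 34 mm of travel.
- tray_floor (a point): Centre of the catch tray's rubber-lined floor, at y = +81 mm, z = 15 mm of the station. The open tray measures 106 x 106 mm outside, walls 4 mm, rim at z = 43 mm.
- bush: Worn brass bush, 90 g: tube 22 mm outside, 9 mm hole, 34 mm long, with a 30 mm flange 4 mm thick at the tray end. Origin on its axis at the flange's inner face; +y along it to the flange. It starts tight in the bore, flange against the exit face, its back end 16 mm inside the entry mouth; it can come out only towards the tray.
- rest: Fixed wooden drift rest: base 150 x 100 x 8 mm, two upright boards 8 mm thick at y = -37 and +37 mm, each with slots 26 mm wide at x = -35 and +35 mm (slot floors z = 42, board tops z = 54 mm). Origin: centre of its underside. The drifts lie in the slots along y, axes at z = 50 mm, noses to +y; grip them from above between the boards (66 mm of room).
- thick_drift: Steel drift, 260 g: square handle 16 x 16 mm, 110 mm long, then a round nose of 14 mm diameter, 80 mm long. Origin at the centre of the handle; +y along it to the nose; its tip is at y = +135 mm and its balance point at about y = +17 mm. Which slot it lies in varies.
- thick_drift_tip (a point): End of the thick drift's nose.
- thin_drift: The other drift: the same handle, but a nose of 6 mm diameter, which would slip through the hole of the bush. Not needed; stays on the rest.
- amber_bottle: Amber bottle with a white cap, 61 mm diameter, 122 mm tall, standing; origin under its centre. To be left alone.
- foam_block: Grey foam support block 45 x 70 x 31 mm; origin under its centre. To be left alone.
- tape_roll: Roll of tape lying flat, 104 mm diameter, 25 mm high. To be left alone.
- cotton_buds: White tub of cotton buds, 77 mm diameter, 80 mm tall. To be left alone.

How it is judged:
On the way, in this order (a step that is already met when the one before it is completed fails the run):
1. the thick drift is lifted clear of the rest (z of thick_drift in the frame of rest above 0.07 m), for 0.1 s.
2. the thick drift's nose, in the bore and against the bush, has pushed it at least 8 mm towards the tray (x of thick_drift_tip in the frame of station between -0.008 and 0.008 m and z of thick_drift_tip in the frame of station between 0.086 and 0.104 m and y of thick_drift_tip in the frame of station between -0.005 and 0.05 m and y of thick_drift_tip in the frame of bush between -0.04 and -0.03 m and y of bush in the frame of station above 0.0335 m), for 0.1 s.
3. the bush is out of the block and lies in the catch tray (x of bush in the frame of station between -0.05 and 0.05 m and y of bush in the frame of station between 0.03 and 0.132 m and z of bush in the frame of station between 0 and 0.045 m), for 0.2 s.
At the end, for the whole second after the job is handed in: The bush lies in the catch tray (origin inside its walls, under 45 mm above the bench); both drifts lie in slots of the rest (handle centre 45 to 56 mm above the rest's underside, within 20 mm of its middle along the slots, within 0.15 rad of them, either way round); all three at rest (all of step 3 and z of thick_drift in the frame of rest between 0.045 and 0.056 m and x of thick_drift in the frame of rest between -0.045 and 0.045 m and y of thick_drift in the frame of rest between -0.02 and 0.02 m and angle between the y axis of each of thick_drift, thin_drift and the y axis of rest, either way round below 0.15 rad and z of thin_drift in the frame of rest between 0.045 and 0.056 m and x of thin_drift in the frame of rest between -0.045 and 0.045 m and y of thin_drift in the frame of rest between -0.02 and 0.02 m and linear speed of each of bush, thick_drift, thin_drift below 0.02 m/s); the robot touches nothing.
It fails at once if the amber bottle is moved more than 30 mm (distance of amber_bottle from where it was at the start of the episode above 0.03 m).
It fails at once if the foam block is moved more than 30 mm (distance of foam_block from where it was at the start of the episode above 0.03 m).
It fails at once if the tape roll is moved more than 30 mm (distance of tape_roll from where it was at the start of the episode above 0.03 m).
It fails at once if the tub of cotton buds is moved more than 30 mm (distance of cotton_buds from where it was at the start of the episode above 0.03 m).
It fails at once if the thin drift is taken off the rest (z of thin_drift in the frame of rest above 0.07 m).
It also fails if it takes over 51 s, if anything falls off the work surface, if the arm or the gripper's body presses on something with over 40 N, if the wrist force passes 120 N, or if a joint passes its speed limit or range.

## Working session

There is one attempt and no reset: what is moved stays moved. The work goes in short steps, Python scripts to look and compute and a shell command to move; the robot and the scene stay as the last step left them, time stands still between calls to the robot, and variables do not carry over. Pictures are saved under pics/ and viewed, and the job is handed in when it is done.

```bash
ls; mkdir -p pics; python3 - <<'E'
from bench import readout, viewer, job, nets, ctrl
import cv2
print(ctrl.finger_overhang)
s=readout.get_state()
for k in s: print(k,s[k])
for c in ["top","scene"]:
    im,d=viewer.get_image(c); cv2.imwrite(f"pics/{c}0.png",im[:,:,::-1])
    p=viewer.camera_params(c); print(p)
    for l in ["bore_entry","bore_exit","thick_drift","thick_drift_tip","thin_drift","rest","station","tray_floor"]:
        r=nets.place_of(c,l); print(c,l,[(x['conf'],x['centre']) for x in r[:2]])
print(readout.get_state()['time'])
E
```

```text
pics
0.011
time 0.0
joint_positions [ 1.28910795  0.3218145  -0.0701015   1.45166218  0.02259313  1.37078424
 -0.05688158]
qd [ 1.08987751e-03  8.01428356e-05  1.48711011e-03  2.00248023e-03
  9.92074854e-04  1.88484754e-03 -2.14574013e-04]
joint_torque [ 1.29491771e-03 -4.91288567e+01 -4.03579753e-01 -3.12533927e+01
 -6.40462409e-02  4.38146282e-02  1.72934147e-04]
position [ 0.18928427 -0.62128179  0.23247357]
tool_rot [ 0.9896482   1.33635751 -0.98790392]
ft_force [-0.10307182  0.14989066  0.5279337 ]
torque [-0.01294212  0.00283743 -0.00747181]
grip_width 0.9997361478035868
{'K': array([[386.23419334,   0.        , 321.67980466],
       [  0.        , 386.23419334, 196.98569842],
       [  0.        ,   0.        ,   1.        ]]), 'cam_to_world': array([[-0.02883171, -0.98645268,  0.16149255,  0.37824742],
       [-0.99947062,  0.03088601,  0.01022426,  0.24523374],
       [-0.0150736 , -0.16111228, -0.98682097,  1.14045725],
       [ 0.        ,  0.        ,  0.        ,  1.        ]])}
top bore_entry [(0.57, [0.6018, 0.3428, 0.0966])]
top bore_exit [(0.6, [0.6038, 0.3893, 0.09
[... 540 characters left out ...]
orld': array([[-0.8441175 , -0.2466176 ,  0.47607291,  0.12193425],
       [-0.53607719,  0.37277325, -0.75740435,  0.90568767],
       [ 0.009322  , -0.89455009, -0.44687049,  0.4806942 ],
       [ 0.        ,  0.        ,  0.        ,  1.        ]])}
scene bore_entry [(0.59, [0.6033, 0.3416, 0.0967])]
scene bore_exit [(0.62, [0.5985, 0.3922, 0.0962])]
scene thick_drift [(0.82, [0.5247, 0.0524, 0.0477]), (0.47, [0.6014, 0.3945, 0.0931])]
scene thick_drift_tip [(0.6, [0.5388, 0.1908, 0.0513])]
scene thin_drift [(0.6, [0.4611, 0.0611, 0.0498])]
scene rest [(0.8, [0.4885, 0.0607, 0.0059])]
scene station [(0.56, [0.6072, 0.3675, -0.0042])]
scene tray_floor [(0.96, [0.5981, 0.4484, 0.0105])]
0.9
```

View pics/top0.png

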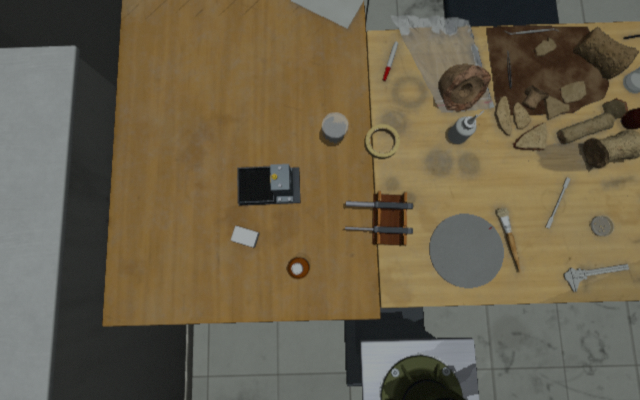

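View pics/scene0.png

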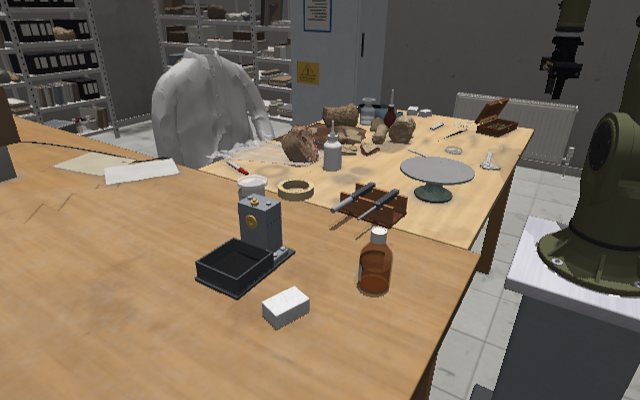

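The top view shows the station at about (268,185) and the rest at (390,220), with the thick drift being the upper one, nearer x=0.53. In the scene view the bottle and foam stand clear of both. Next I'll write a helper that works out the moves.

```bash
cat > h.py <<'E'
from bench import readout, viewer, job, nets, ctrl
import numpy as np, cv2
from scipy.spatial.transform import Rotation as Ro
def Rdown(yaw, s=1):
    # tool x down; tool y along s*(drift dir); yaw = drift dir angle from +y (deg, ccw)
    a=np.radians(yaw); d=np.array([-np.sin(a),np.cos(a),0])*s
    x=np.array([0,0,-1.]); return Ro.from_matrix(np.c_[x,d,np.cross(x,d)])
def delta(p,R,verbose=True):
    s=readout.get_state(); R0=Ro.from_rotvec(s['tool_rot'])
    l=R0.inv().apply(np.array(p)-s['position']); t=(R0.inv()*R).as_rotvec(degrees=True)
    print('t',round(s['time'],2),'pos',s['position'].round(4),'lin',l.round(4),'twist',t.round(2),'F',s['ft_force'].round(1),'grip',round(s['grip_width'],3))
    print(' rows needed',np.ceil(max(np.linalg.norm(l)/.0417,np.linalg.norm(t)/7.16)))
    return l,t
def cloud(c):
    p=viewer.camera_params(c); im,d=viewer.get_image(c)
    K=p['K'];T=p['cam_to_world'];v,u=np.mgrid[:400,:640]
    P=np.stack([(u-K[0,2])/K[0,0]*d,(v-K[1,2])/K[1,1]*d,d],-1)@T[:3,:3].T+T[:3,3]
    P[d==0]=np.nan
    return im,d,P
E
python3 - <<'E'
from h import *
s=readout.get_state();print(Ro.from_rotvec(s['tool_rot']).as_matrix().round(3))
print(viewer.camera_params('wrist')['cam_to_world'].round(3))
for q in(1,-1): delta([.50,.06,.32],Rdown(-4,q))
im,d,P=cloud('top')
np.save('top.npy',P)
# block top & stuff
m=(P[...,2]>.11)&(P[...,2]<.15)&(P[...,0]>.45)&(P[...,1]>.3)&(P[...,1]<.45)
print(m.sum(), P[m].min(0),P[m].max(0))
for l in ["amber_bottle","foam_block","tape_roll","cotton_buds"]: print(l,[(x['conf'],x['centre']) for x in nets.place_of('top',l)[:1]])
E
```

```text
[[-0.     0.957  0.292]
 [-0.     0.292 -0.957]
 [-1.    -0.     0.   ]]
[[ 0.291 -0.921 -0.257  0.259]
 [-0.957 -0.281 -0.078 -0.602]
 [-0.     0.269 -0.963  0.385]
 [ 0.     0.     0.     1.   ]]
t 0.9 pos [ 0.1895 -0.6218  0.2336] lin [-0.0865  0.4958 -0.5616] twist [-6.905e+01  1.000e-02  1.000e-02] F [ 0.1 -0.2  0.3] grip 0.997
 rows needed 19.0
t 0.9 pos [ 0.1895 -0.6218  0.2336] lin [-0.0865  0.4958 -0.5616] twist [ 1.1095e+02  1.0000e-02 -1.0000e-02] F [ 0.1 -0.2  0.3] grip 0.997
 rows needed 19.0
514 [0.56916938 0.34229216 0.11024652] [0.64025995 0.39338217 0.1406796 ]
amber_bottle [(0.94, [0.3609, 0.3285, 0.0013])]
foam_block [(0.57, [0.45, 0.4806, 0.0004])]
tape_roll [(0.84, [0.7277, 0.069, -0.0016])]
cotton_buds [(0.97, [0.7622, 0.2147, 0.0024])]
```

```bash
python3 -m creep '[{"linear":[-0.036,0.208,-0.236],"twist":[-29,0,0],"fingers":-1},{"linear":[-0.036,0.208,-0.236],"twist":[-29,0,0],"fingers":-1},{"linear":[-0.036,0.208,-0.236],"twist":[-29,0,0],"fingers":-1},{"linear":[-0.036,0.208,-0.236],"twist":[-29,0,0],"fingers":-1},{"linear":[-0.036,0.208,-0.236],"twist":[-29,0,0],"fingers":-1},{"linear":[-0.036,0.208,-0.236],"twist":[-29,0,0],"fingers":-1},{"linear":[-0.036,0.208,-0.236],"twist":[-29,0,0],"fingers":-1},{"linear":[-0.036,0.208,-0.236],"twist":[-29,0,0],"fingers":-1}]' 20; python3 -c "
from h import *
delta([.50,.06,.32],Rdown(-4,1))"
```

```text
time: 1.82
position: [0.3219, -0.3312, 0.2705]
tool_rot: [0.597, 1.486, -0.598]
ft_force: [0.7, -0.2, 0.0]
grip_width: 1.001
t 1.82 pos [ 0.3219 -0.3312  0.2705] lin [-0.0495  0.4056 -0.1421] twist [-39.79   0.08  -0.  ] F [ 0.7 -0.2  0. ] grip 1.001
 rows needed 11.0
```

```bash
python3 -m creep '[{"linear":[-0.05,0.405,-0.142],"twist":[-40,0,0],"fingers":-1},{"linear":[-0.05,0.405,-0.142],"twist":[-40,0,0],"fingers":-1},{"linear":[-0.05,0.405,-0.142],"twist":[-40,0,0],"fingers":-1},{"linear":[-0.05,0.405,-0.142],"twist":[-40,0,0],"fingers":-1},{"linear":[-0.05,0.405,-0.142],"twist":[-40,0,0],"fingers":-1},{"linear":[-0.05,0.405,-0.142],"twist":[-40,0,0],"fingers":-1},{"linear":[-0.05,0.405,-0.142],"twist":[-40,0,0],"fingers":-1},{"linear":[-0.05,0.405,-0.142],"twist":[-40,0,0],"fingers":-1}]' 20; python3 -c "
from h import *
delta([.50,.06,.32],Rdown(-4,1))"
```

```text
time: 2.48
position: [0.4585, -0.0326, 0.3088]
tool_rot: [0.054, 1.569, -0.056]
ft_force: [0.0, -1.2, 0.1]
grip_width: 1.001
t 2.48 pos [ 0.4585 -0.0326  0.3088] lin [-0.0113  0.0952  0.0348] twist [-0.04  0.08  0.07] F [ 0.  -1.2  0.1] grip 1.001
 rows needed 3.0
```

```bash
python3 -m creep '[{"linear":[-0.011,0.095,0.035],"twist":[0,0,0],"fingers":-1},{"linear":[-0.011,0.095,0.035],"twist":[0,0,0],"fingers":-1},{"linear":[-0.011,0.095,0.035],"twist":[0,0,0],"fingers":-1},{"linear":[-0.011,0.095,0.035],"twist":[0,0,0],"fingers":-1},{"linear":[-0.011,0.095,0.035],"twist":[0,0,0],"fingers":-1}]' 20; python3 - <<'E'
from h import *
im,d,P=cloud('wrist'); cv2.imwrite('pics/w1.png',im[:,:,::-1]); np.save('w1.npy',P)
for l in ["thick_drift","thick_drift_tip","thin_drift","rest"]: print(l,[(x['conf'],x['centre']) for x in nets.place_of('wrist',l)[:2]])
print(readout.get_state()['joint_positions'].round(2))
# drift line fits: points z 0.045..0.065
for nm,(a,b) in dict(thick=(.505,.56),thin=(.43,.49)).items():
    m=(P[...,2]>.052)&(P[...,2]<.07)&(P[...,0]>a)&(P[...,0]<b)&(P[...,1]>-.03)&(P[...,1]<.23)
    Q=P[m]; 
    ys=np.arange(-.02,.22,.02)
    for y in ys:
        q=Q[abs(Q[:,1]-y)<.01]
        if len(q)>5: print(nm,round(y,3),len(q),((q[:,0].min()+q[:,0].max())/2).round(4),np.median(q[:,0]).round(4),np.ptp(q[:,0]).round(4),np.percentile(q[:,2],90).round(4))
    print(Q.min(0),Q.max(0))
E
```

```text
time: 2.9
position: [0.4998, 0.0587, 0.3192]
tool_rot: [0.053, 1.57, -0.053]
ft_force: [0.7, -1.2, -0.7]
grip_width: 0.996
thick_drift [(0.88, [0.5275, 0.0557, 0.0513])]
thick_drift_tip [(0.76, [0.5355, 0.1869, 0.0493])]
thin_drift [(0.78, [0.4567, 0.0621, 0.0504])]
rest [(0.87, [0.4927, 0.063, 0.0006])]
[ 0.68  0.01 -0.84  1.64  0.01  1.49 -0.23]
thick 0.0 105 0.5233 0.5235 0.0163 0.0591
thick 0.02 315 0.5326 0.528 0.0546 0.059
thick 0.04 182 0.5263 0.526 0.0167 0.0592
thick 0.06 200 0.5273 0.5273 0.0164 0.0593
thick 0.08 241 0.5335 0.5307 0.0523 0.0592
thick 0.1 318 0.5323 0.5304 0.0546 0.059
thick 0.12 174 0.5318 0.5319 0.0133 0.0578
thick 0.14 177 0.5335 0.5335 0.0145 0.0576
thick 0.16 192 0.535 0.5348 0.0131 0.0577
thick 0.18 163 0.5365 0.5358 0.0141 0.0579
[ 0.50505255 -0.00174939  0.0520026 ] [0.5599156  0.1870883  0.06090552]
thin 0.0 62 0.4534 0.4537 0.0163 0.0589
thin 0.02 333 0.46 0.4567 0.0597 0.0589
thin 0.04 180 0.4562 0.4563 0.0161 0.0592
thin 0.06 191 0.4577 0.458 0.0167 0.0593
thin 0.08 205 0.4592 0.4594 0.017 0.0592
thin 0.1 373 0.46 0.4608 0.0599 0.0589
thin 0.12 71 0.4617 0.4623 0.0137 0.0585
thin 0.14 57 0.4637 0.4639 0.006 0.0542
thin 0.16 60 0.4651 0.4651 0.0063 0.0546
thin 0.18 64 0.4666 0.4668 0.0054 0.0539
[0.43007459 0.00320643 0.05200975] [0.48996211 0.19104991 0.06063479]
```

View pics/w1.png

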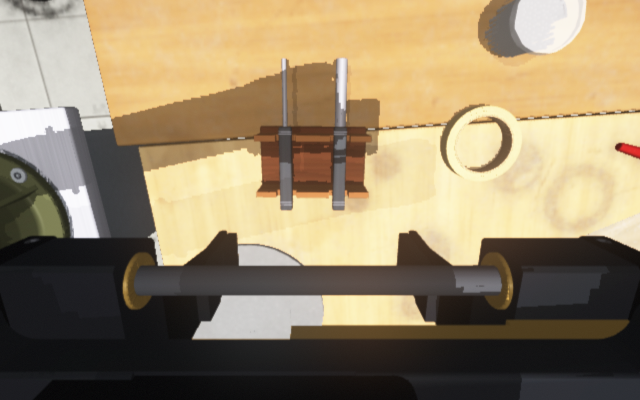

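```bash
python3 -c "
from h import *
delta([.5279,.0655,.12],Rdown(-4.2,1));delta([.5279,.0655,.042],Rdown(-4.2,1))"
```

```text
t 3.15 pos [0.4995 0.056  0.319 ] lin [0.199  0.0118 0.0276] twist [-0.01 -0.01  0.05] F [-0.7  0.6  0.3] grip 1.002
 rows needed 5.0
t 3.15 pos [0.4995 0.056  0.319 ] lin [0.277  0.0119 0.0277] twist [-0.01 -0.01  0.05] F [-0.7  0.6  0.3] grip 1.002
 rows needed 7.0
```

```bash
python3 -m creep '[{"linear":[0.04,0.012,0.028],"twist":[0,0,0],"fingers":0.1},{"linear":[0.08,0.012,0.028],"twist":[0,0,0],"fingers":0.1},{"linear":[0.12,0.012,0.028],"twist":[0,0,0],"fingers":0.1},{"linear":[0.16,0.012,0.028],"twist":[0,0,0],"fingers":0.1},{"linear":[0.199,0.012,0.028],"twist":[0,0,0],"fingers":0.1},{"linear":[0.199,0.012,0.028],"twist":[0,0,0],"fingers":0.1},{"linear":[0.199,0.012,0.028],"twist":[0,0,0],"fingers":0.1}]' 50; python3 - <<'E'
from h import *
l=delta([.5279,.0655,.042],Rdown(-4.2,1))
im,d,P=cloud('wrist'); cv2.imwrite('pics/w2.png',im[:,:,::-1])
E
```

```text
time: 3.73
position: [0.527, 0.0665, 0.119]
tool_rot: [0.056, 1.574, -0.057]
ft_force: [0.9, 0.4, 0.6]
grip_width: 0.555
t 3.73 pos [0.527  0.0665 0.119 ] lin [ 0.077  -0.001   0.0013] twist [ 0.09 -0.25  0.02] F [0.9 0.4 0.6] grip 0.555
 rows needed 2.0
```

View pics/w2.png

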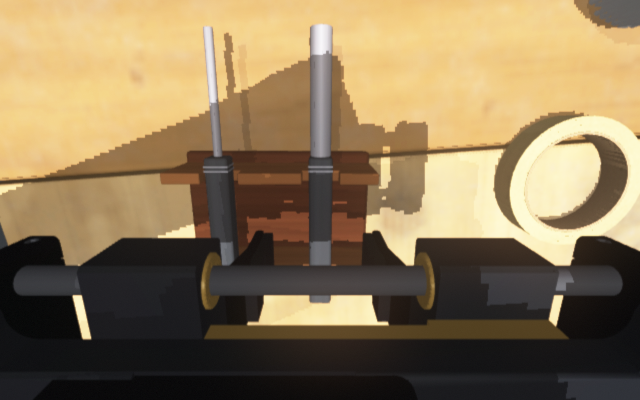

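The thick drift (column 320) sits midway between the jaws (columns 265 and 375), and the thin drift lies outside them. I'll descend and grip.

```bash
python3 -m creep '[{"linear":[0.03,0,0.001],"twist":[0,0,0],"fingers":0.1},{"linear":[0.055,0,0.001],"twist":[0,0,0],"fingers":0.1},{"linear":[0.077,0,0.001],"twist":[0,0,0],"fingers":0.1},{"linear":[0.077,0,0.001],"twist":[0,0,0],"fingers":0.1},{"linear":[0.077,0,0.001],"twist":[0,0,0],"fingers":1},{"linear":[0.077,0,0.001],"twist":[0,0,0],"fingers":1},{"linear":[0.077,0,0.001],"twist":[0,0,0],"fingers":1},{"linear":[0.077,0,0.001],"twist":[0,0,0],"fingers":1}]' 50; python3 -c "
from h import *
delta([.5279,.0655,.042],Rdown(-4.2,1))"
```

```text
time: 4.45
position: [0.5311, 0.0676, 0.0452]
tool_rot: [0.056, 1.567, -0.056]
ft_force: [-0.1, 1.0, 0.3]
grip_width: 0.229
t 4.45 pos [0.5311 0.0676 0.0452] lin [ 0.0032 -0.0023 -0.003 ] twist [0.13 0.2  0.01] F [-0.1  1.   0.3] grip 0.229
 rows needed 1.0
```

```bash
python3 -m creep '[{"linear":[0,0,0],"twist":[0,0,0],"fingers":1},{"linear":[0,0,0],"twist":[0,0,0],"fingers":1},{"linear":[0,0,0],"twist":[0,0,0],"fingers":1},{"linear":[-0.03,0,0],"twist":[0,0,0],"fingers":1},{"linear":[-0.06,0,0],"twist":[0,0,0],"fingers":1},{"linear":[-0.09,0,0],"twist":[0,0,0],"fingers":1},{"linear":[-0.12,0,0],"twist":[0,0,0],"fingers":1},{"linear":[-0.12,0,0],"twist":[0,0,0],"fingers":1}]' 55; python3 - <<'E'
from h import *
l=delta([.5279,.0655,.042],Rdown(-4.2,1))
im,d,P=cloud('wrist'); cv2.imwrite('pics/w3.png',im[:,:,::-1])
E
```

```text
time: 5.12
position: [0.5332, 0.0685, 0.1692]
tool_rot: [0.055, 1.56, -0.055]
ft_force: [2.0, 0.6, -1.5]
grip_width: 0.177
t 5.12 pos [0.5332 0.0685 0.1692] lin [ 0.1271 -0.0034 -0.0063] twist [ 0.16  0.58 -0.02] F [ 2.   0.6 -1.5] grip 0.177
 rows needed 4.0
```

View pics/w3.png

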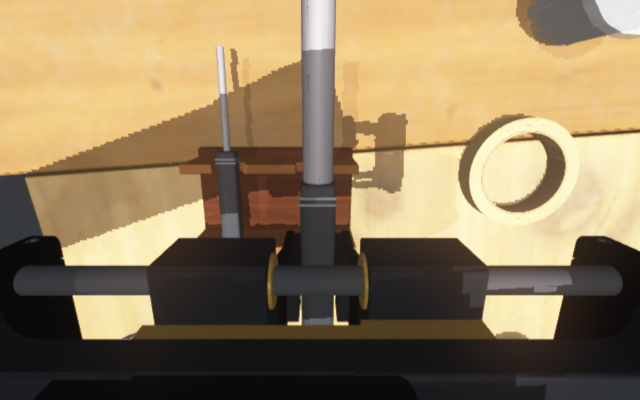

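The drift is held straight at columns 300–335 and is clear of the rest. I'll move to a viewing pose in front of the block.

```bash
python3 -c "
from h import *
delta([.603,.155,.22],Rdown(0,1))"
```

```text
t 5.17 pos [0.5318 0.0679 0.1664] lin [-0.0532  0.0919  0.0653] twist [-4.06  0.38  0.03] F [-0.6 -0.3 -2.5] grip 0.177
 rows needed 3.0
```

```bash
python3 -m creep '[{"linear":[-0.02,0.03,0.022],"twist":[-1,0,0],"fingers":1},{"linear":[-0.04,0.06,0.044],"twist":[-2,0,0],"fingers":1},{"linear":[-0.053,0.092,0.065],"twist":[-4,0,0],"fingers":1},{"linear":[-0.053,0.092,0.065],"twist":[-4,0,0],"fingers":1},{"linear":[-0.053,0.092,0.065],"twist":[-4,0,0],"fingers":1},{"linear":[-0.053,0.092,0.065],"twist":[-4,0,0],"fingers":1}]' 55; python3 - <<'E'
from h import *
for i in range(2):delta([.603,.155,.22],Rdown(0,1))
im,d,P=cloud('wrist'); cv2.imwrite('pics/w4.png',im[:,:,::-1]); np.save('w4.npy',P)
for l in ["bore_entry","station","thick_drift_tip","thick_drift"]: print(l,[(x['conf'],x['centre']) for x in nets.place_of('wrist',l)[:2]])
im,d,P=cloud('top'); cv2.imwrite('pics/t4.png',im[:,:,::-1]); np.save('t4.npy',P)
for l in ["bore_entry","station","thick_drift_tip"]: print(l,[(x['conf'],x['centre']) for x in nets.place_of('top',l)[:2]])
im,d,P=cloud('scene'); cv2.imwrite('pics/s4.png',im[:,:,::-1]); np.save('s4.npy',P)
for l in ["bore_entry","bore_exit","station","thick_drift_tip"]: print(l,[(x['conf'],x['centre']) for x in nets.place_of('scene',l)[:2]])
E
```

```text
time: 5.67
position: [0.5998, 0.1543, 0.214]
tool_rot: [-0.001, 1.574, -0.001]
ft_force: [-0.2, -0.3, -2.0]
grip_width: 0.173
t 5.67 pos [0.5998 0.1543 0.214 ] lin [-0.006   0.0007  0.0032] twist [-0.01 -0.2   0.06] F [-0.2 -0.3 -2. ] grip 0.173
 rows needed 1.0
t 5.67 pos [0.5998 0.1543 0.214 ] lin [-0.006   0.0007  0.0032] twist [-0.01 -0.2   0.06] F [-0.2 -0.3 -2. ] grip 0.173
 rows needed 1.0
bore_entry []
station []
thick_drift_tip [(0.47, [0.4924, 0.0628, 0.0029])]
thick_drift [(0.95, [0.5987, 0.1432, 0.2208])]
bore_entry [(0.62, [0.6015, 0.3419, 0.0948])]
station [(0.82, [0.6071, 0.3668, 0.0009])]
thick_drift_tip [(0.56, [0.601, 0.2731, 0.2171])]
bore_entry [(0.72, [0.6019, 0.3415, 0.0955])]
bore_exit [(0.69, [0.6002, 0.3946, 0.0934])]
station [(0.86, [0.6024, 0.3672, -0.0038])]
thick_drift_tip [(0.64, [0.6027, 0.2797, 0.2215]), (0.23, [0.6016, 0.4509, 0.0121])]
```

View pics/w4.png

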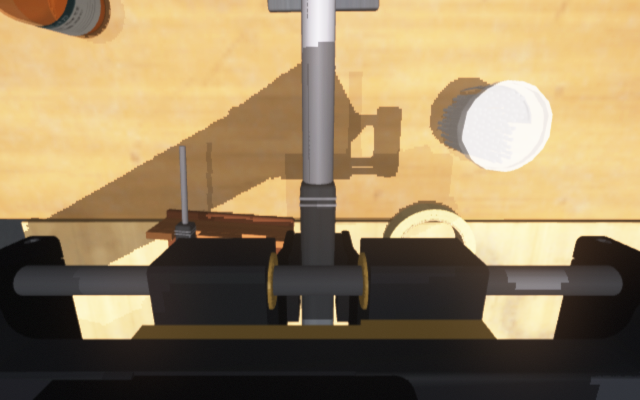

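```bash
python3 - <<'E'
import numpy as np
P=np.load('w4.npy').reshape(-1,3)
# base region
m=(P[:,2]>.004)&(P[:,2]<.012)&(P[:,1]>.25)&(abs(P[:,0]-.6)<.1)
Q=P[m];print('wrist base',len(Q),Q.min(0) if len(Q) else 0,Q.max(0) if len(Q) else 0)
if len(Q):
  for a in np.arange(.55,.66,.02):
    q=Q[abs(Q[:,0]-a)<.01]; print(round(a,2),len(q),q[:,1].min() if len(q) else None)
# drift in hand
m=(P[:,2]>.19)&(P[:,2]<.24)&(abs(P[:,0]-.6)<.03)&(P[:,1]>.17)
Q=P[m];
for y in np.arange(.18,.30,.02):
    q=Q[abs(Q[:,1]-y)<.01]
    if len(q): print('dr',round(y,2),len(q),((q[:,0].min()+q[:,0].max())/2).round(4),q[:,2].max().round(4))
import cv2
for n in ('top.npy','t4.npy'):
    P=np.load(n).reshape(-1,3)
    m=(P[:,2]>.12)&(P[:,2]<.134)&(abs(P[:,0]-.605)<.06)&(abs(P[:,1]-.367)<.05)
    r=cv2.minAreaRect(P[m][:,:2].astype(np.float32)*1000); print(n,'block top',r,np.median(P[m][:,2]))
    m=(P[:,2]>.035)&(P[:,2]<.05)&(abs(P[:,0]-.605)<.08)&(P[:,1]>.39)&(P[:,1]<.53)
    r=cv2.minAreaRect(P[m][:,:2].astype(np.float32)*1000); print('tray',r)
    m=(P[:,2]>.19)&(P[:,2]<.24)&(abs(P[:,0]-.6)<.015)&(P[:,1]>.2)&(P[:,1]<.32)
    if m.sum(): print('tip y',P[m][:,1].max(), P[m][P[m][:,1]>.24].mean(0))
P=np.load('s4.npy').reshape(-1,3)
# +y block face in scene
m=(P[:,2]>.06)&(P[:,2]<.125)&(abs(P[:,0]-.605)<.06)&(abs(P[:,1]-.367)<.06)
Q=P[m]; print('scene block',len(Q),Q.min(0),Q.max(0))
f=Q[(Q[:,1]>.383)&(abs(Q[:,0]-.6)<.03)]
p=np.polyfit(f[:,0],f[:,1],1); r=f[:,1]-np.polyval(p,f[:,0]); k=abs(r)<.003; p=np.polyfit(f[k,0],f[k,1],1); print('exit face slope deg',np.degrees(np.arctan(p[0])),np.polyval(p,.603),k.sum())
m=(P[:,2]>.19)&(P[:,2]<.24)&(abs(P[:,0]-.6)<.02)&(P[:,1]>.2)&(P[:,1]<.32)
Q=P[m];print('scene drift',len(Q),Q.max(0))
for y in np.arange(.2,.3,.02):
    q=Q[abs(Q[:,1]-y)<.01]
    if len(q): print(round(y,2),len(q),q[:,0].min(),q[:,0].max(),q[:,2].min(),q[:,2].max())
E
```

```text
wrist base 872 [0.54968233 0.31916425 0.00406081] [0.65844621 0.32974083 0.01052658]
0.55 137 0.31916425331381576
0.57 241 0.3194522236651208
0.59 24 0.31960026624503923
0.61 45 0.3201975533721937
0.63 222 0.3199565189928869
0.65 203 0.3203919750859226
dr 0.18 1479 0.5993 0.2294
dr 0.2 1459 0.5993 0.2289
dr 0.22 1544 0.5993 0.2284
dr 0.24 1720 0.5995 0.2286
dr 0.26 1651 0.5995 0.2286
top.npy block top ((604.4954223632812, 368.11944580078125), (70.54073333740234, 50.70695877075195), 1.4816458225250244) 0.12836337924046348
tray ((604.0372924804688, 448.921142578125), (107.56184387207031, 106.82218170166016), 0.8748384118080139)
t4.npy block top ((604.2911987304688, 367.9254455566406), (70.4754409790039, 49.95061492919922), 1.2587177753448486) 0.12826885899735496
tray ((603.569091796875, 449.3660583496094), (106.95515441894531, 106.51531982421875), 0.9470968246459961)
tip y 0.27396680426608044 [0.60069883 0.25791638 0.225687  ]
scene block 1202 [0.56620963 0.34006927 0.06000091] [0.63915065 0.39848018 0.12498193]
exit face slope deg 1.1021651056111903 0.3922987734111666 571
scene drift 173 [0.60781397 0.2773108  0.22928131]
0.2 15 0.5928282341587966 0.6002754229461944 0.21782959798276513 0.22905444906332162
0.22 41 0.5926763759726114 0.6026661242635227 0.21653466814531658 0.22900784830020343
0.24 39 0.5926111845480698 0.6020646707471182 0.21633511456666538 0.22928130737369556
0.26 39 0.5924427245234348 0.6036315241168784 0.21553439397032692 0.22921144417380634
0.28 39 0.5931851442656771 0.6078139652807625 0.21596433765083362 0.22891115520378663
```

View pics/s4.png

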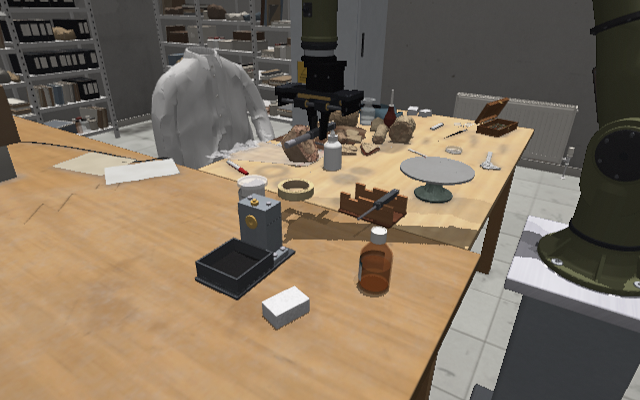

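Scene and top views agree: station yaw is about +0.9°, the bore axis is at x≈0.604, and the entry face is at y≈0.343. The drift sits true in the jaws. I'll lower it to bore height short of the mouth.

```bash
python3 -c "
from h import *
delta([.6055,.187,.087],Rdown(0.9,1))"
```

```text
t 6.37 pos [0.6009 0.1547 0.2162] lin [0.1292 0.0323 0.0046] twist [-0.95  0.01  0.01] F [-0.2  0.2 -2.9] grip 0.183
 rows needed 4.0
```

```bash
python3 -m creep '[{"linear":[0.03,0.01,0.003],"twist":[-1,0,0],"fingers":1},{"linear":[0.06,0.02,0.0045],"twist":[-1,0,0],"fingers":1},{"linear":[0.09,0.032,0.0045],"twist":[-1,0,0],"fingers":1},{"linear":[0.115,0.032,0.0045],"twist":[-1,0,0],"fingers":1},{"linear":[0.129,0.032,0.0045],"twist":[-1,0,0],"fingers":1},{"linear":[0.129,0.032,0.0045],"twist":[-1,0,0],"fingers":1},{"linear":[0.129,0.032,0.0045],"twist":[-1,0,0],"fingers":1}]' 55; cat > chk.py <<'E'
from h import *
import sys
delta([.6055,.187,.087],Rdown(0.9,1))
im,d,P=cloud('wrist'); cv2.imwrite(f'pics/w{sys.argv[1]}.png',im[:,:,::-1])
W=P.reshape(-1,3)
print(readout.get_state()['position'].round(4))
m=(W[:,2]>.12)&(W[:,2]<.134)&(abs(W[:,0]-.605)<.06)&(W[:,1]>.33)&(W[:,1]<.42)
if m.sum()>50: print('wrist block', cv2.minAreaRect(W[m][:,:2].astype(np.float32)*1000))
m=(W[:,2]>.03)&(W[:,2]<.1)&(abs(W[:,0]-.605)<.05)&(W[:,1]>.332)&(W[:,1]<.36)
if m.sum()>50: print('entry face',m.sum(),W[m].min(0),W[m].max(0),np.median(W[m][:,1]))
m=(W[:,2]>.085)&(W[:,2]<.115)&(abs(W[:,0]-.605)<.016)&(W[:,1]>.19)&(W[:,1]<.338)
Q=W[m]
for y in np.arange(.21,.34,.02):
    q=Q[abs(Q[:,1]-y)<.01]
    if len(q)>5: print('dr',round(y,2),len(q),((q[:,0].min()+q[:,0].max())/2).round(4),np.percentile(q[:,2],98).round(4))
print('tip y',Q[:,1].max())
for c in('top','scene'):
    im,d,P=cloud(c); cv2.imwrite(f'pics/{c}{sys.argv[1]}.png',im[:,:,::-1]); np.save(f'{c}.npy',P)
    W=P.reshape(-1,3);m=(W[:,2]>.08)&(W[:,2]<.115)&(abs(W[:,0]-.605)<.014)&(W[:,1]>.23)&(W[:,1]<.336)
    if m.sum()>3: print(c,m.sum(),W[m].mean(0),W[m].min(0),W[m].max(0))
    print([(x['conf'],x['centre']) for x in nets.place_of(c,'thick_drift_tip')[:1]])
E
python3 chk.py 5
```

```text
time: 6.95
position: [0.6056, 0.1861, 0.0871]
tool_rot: [-0.013, 1.571, 0.012]
ft_force: [-0.0, -0.1, -1.4]
grip_width: 0.177
t 6.95 pos [0.6056 0.1861 0.0871] lin [ 0.0001  0.0009 -0.0001] twist [ 0.01 -0.04  0.02] F [-0.  -0.1 -1.4] grip 0.177
 rows needed 1.0
[0.6065 0.1865 0.0884]
dr 0.21 1454 0.6045 0.1018
dr 0.23 1473 0.6045 0.1014
dr 0.25 1523 0.6042 0.1003
dr 0.27 1705 0.604 0.1004
dr 0.29 1814 0.6036 0.1005
tip y 0.30005295686972117
top 141 [0.60505357 0.26948086 0.09942328] [0.59859659 0.23120019 0.09220489] [0.61339605 0.30862458 0.10518466]
[(0.73, [0.604, 0.3065, 0.0922])]
scene 135 [0.6011483  0.26710522 0.098183  ] [0.5964868  0.23029445 0.08916655] [0.60953912 0.30360357 0.10313438]
[(0.86, [0.6058, 0.3106, 0.0953])]
```

View pics/w5.png

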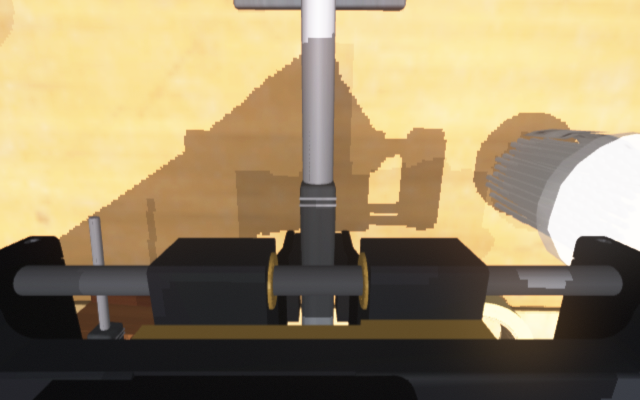

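The drift (columns 303–335) is centred on the station base (columns 235–405) and lined up with the bore within a millimetre or so. I'll enter gently.

```bash
python3 -m creep '[{"linear":[-0.001,0.01,0.0005],"twist":[0,0,0],"fingers":1},{"linear":[-0.001,0.02,0.0005],"twist":[0,0,0],"fingers":1},{"linear":[-0.001,0.027,0.0005],"twist":[0,0,0],"fingers":1},{"linear":[-0.001,0.033,0.0005],"twist":[0,0,0],"fingers":1},{"linear":[-0.001,0.038,0.0005],"twist":[0,0,0],"fingers":1},{"linear":[-0.001,0.042,0.0005],"twist":[0,0,0],"fingers":1},{"linear":[-0.001,0.042,0.0005],"twist":[0,0,0],"fingers":1}]' 60; python3 chk.py 6
```

```text
time: 7.78
position: [0.6048, 0.2303, 0.088]
tool_rot: [-0.014, 1.571, 0.015]
ft_force: [-0.1, 0.1, -2.6]
grip_width: 0.179
t 7.78 pos [0.6048 0.2303 0.088 ] lin [ 0.001  -0.0433 -0.    ] twist [ 0.15 -0.02 -0.04] F [-0.1  0.1 -2.6] grip 0.179
 rows needed 2.0
[0.6049 0.2294 0.088 ]
entry face 4954 [0.56840983 0.33203496 0.03000785] [0.63906469 0.34660941 0.09999422] 0.340330550163663
dr 0.21 878 0.6045 0.1027
dr 0.23 1466 0.605 0.1143
dr 0.25 1500 0.6055 0.1062
dr 0.27 1503 0.6036 0.1026
dr 0.29 1496 0.6032 0.1013
dr 0.31 1660 0.603 0.1015
dr 0.33 1690 0.6025 0.1016
tip y 0.33799884775978295
top 114 [0.60349906 0.30311736 0.09844791] [0.59783517 0.27047564 0.09051578] [0.61099551 0.33384691 0.10364994]
[(0.61, [0.6019, 0.3504, 0.0906])]
scene 222 [0.6016259  0.26021627 0.09878187] [0.5927912  0.23034757 0.08165756] [0.61876907 0.3056478  0.11496571]
[]
```

```bash
python3 - <<'E'
import cv2
a=cv2.imread('pics/top6.png')[140:230,220:420]; b=cv2.imread('pics/scene6.png')[100:300,180:420]
cv2.imwrite('pics/c6.png',cv2.vconcat([cv2.resize(a,(600,270),interpolation=2),cv2.resize(b,(600,330),interpolation=2)]))
E
```

```text
(no output)
```

View pics/c6.png

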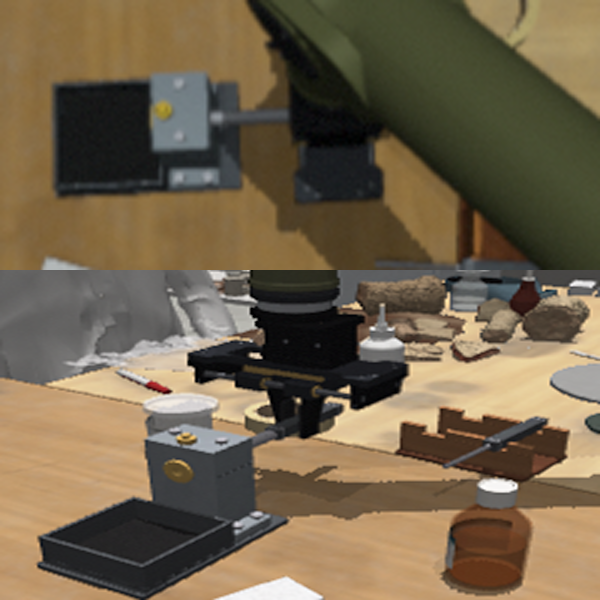

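The nose is inside the mouth with no contact force. I'll push about 24 mm.

```bash
python3 -m creep '[{"linear":[0,0.004,0.001],"twist":[0,0,0],"fingers":1},{"linear":[0,0.008,0.001],"twist":[0,0,0],"fingers":1},{"linear":[0,0.012,0.001],"twist":[0,0,0],"fingers":1},{"linear":[0,0.015,0.001],"twist":[0,0,0],"fingers":1},{"linear":[0,0.018,0.001],"twist":[0,0,0],"fingers":1},{"linear":[0,0.021,0.001],"twist":[0,0,0],"fingers":1},{"linear":[0,0.024,0.001],"twist":[0,0,0],"fingers":1},{"linear":[0,0.024,0.001],"twist":[0,0,0],"fingers":1}]' 60; python3 chk.py 7; python3 - <<'E'
import cv2
b=cv2.imread('pics/scene7.png')[170:300,180:320]
cv2.imwrite('pics/c7.png',cv2.resize(b,(560,520),interpolation=2))
E
```

```text
time: 8.7
position: [0.6065, 0.2482, 0.0875]
tool_rot: [-0.017, 1.572, 0.005]
ft_force: [-1.1, -8.2, 0.2]
grip_width: 0.175
t 8.7 pos [0.6065 0.2482 0.0875] lin [ 0.001  -0.0611 -0.0018] twist [-0.1  -0.06  0.43] F [-1.1 -8.2  0.2] grip 0.175
 rows needed 2.0
[0.6065 0.2482 0.0876]
wrist block ((603.5734252929688, 346.30291748046875), (70.85686492919922, 12.615250587463379), 0.8701705932617188)
entry face 2604 [0.56856212 0.33201555 0.03155106] [0.63892724 0.34316477 0.09999665] 0.34015106886493474
dr 0.21 210 0.6064 0.1019
dr 0.23 754 0.6062 0.1022
dr 0.25 1670 0.605 0.1138
dr 0.27 1447 0.6054 0.1022
dr 0.29 1499 0.6053 0.1021
dr 0.31 1520 0.6051 0.101
dr 0.33 1530 0.6047 0.1011
tip y 0.33799210703671057
top 73 [0.6053021  0.31411804 0.09862656] [0.59875693 0.29462158 0.09123618] [0.6133303  0.33412513 0.10445959]
[(0.67, [0.6003, 0.3677, 0.0898])]
scene 214 [0.60311208 0.26850546 0.09915963] [0.59109588 0.23836466 0.08143008] [0.61895631 0.3048825  0.11492525]
[]
```

View pics/c7.png

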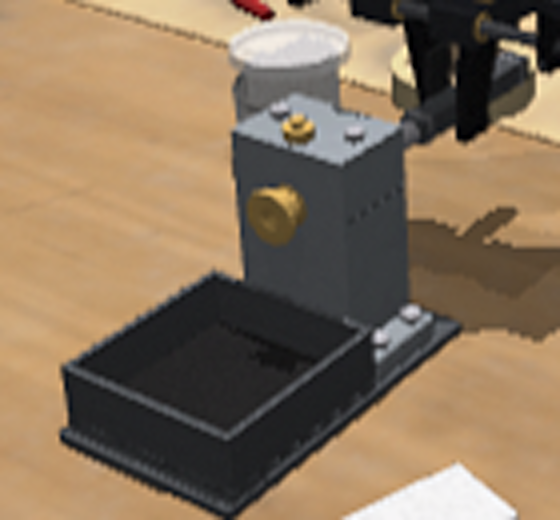

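The bush flange stands proud of the exit face by about 12 mm, and the push takes 8 N. I'll go on.

```bash
python3 -m creep '[{"linear":[0,0.004,-0.001],"twist":[0,0,0],"fingers":1},{"linear":[0,0.008,-0.001],"twist":[0,0,0],"fingers":1},{"linear":[0,0.011,-0.001],"twist":[0,0,0],"fingers":1},{"linear":[0,0.014,-0.001],"twist":[0,0,0],"fingers":1},{"linear":[0,0.017,-0.001],"twist":[0,0,0],"fingers":1},{"linear":[0,0.020,-0.001],"twist":[0,0,0],"fingers":1},{"linear":[0,0.022,-0.001],"twist":[0,0,0],"fingers":1},{"linear":[0,0.024,-0.001],"twist":[0,0,0],"fingers":1}]' 60; python3 chk.py 8; python3 - <<'E'
import cv2
b=cv2.imread('pics/scene8.png')[170:300,180:320]
cv2.imwrite('pics/c8.png',cv2.resize(b,(560,520),interpolation=2))
E
```

```text
time: 9.62
position: [0.6045, 0.277, 0.0881]
tool_rot: [-0.012, 1.571, 0.013]
ft_force: [-0.7, 0.7, -1.9]
grip_width: 0.178
t 9.62 pos [0.6045 0.277  0.0881] lin [ 0.001  -0.09   -0.0005] twist [ 0.02  0.   -0.03] F [-0.7  0.7 -1.9] grip 0.178
 rows needed 3.0
[0.604  0.2783 0.0882]
wrist block ((603.3821411132812, 360.8463439941406), (70.87570190429688, 41.086917877197266), 1.0154494047164917)
entry face 294 [0.59609986 0.33202419 0.09313837] [0.61005239 0.33792087 0.09998899] 0.33498852998456263
dr 0.25 850 0.6042 0.1026
dr 0.27 264 0.6039 0.1145
dr 0.29 2309 0.605 0.1137
dr 0.31 1556 0.6034 0.1028
dr 0.33 1272 0.6031 0.1013
tip y 0.33797084090712165
top 14 [0.60377229 0.33063421 0.09863446] [0.5981847  0.32798315 0.09464624] [0.61061277 0.33374327 0.1015397 ]
[]
scene 188 [0.60244621 0.27739373 0.10038793] [0.59171296 0.23012644 0.08047261] [0.61887154 0.30933867 0.11497523]
[(0.59, [0.6044, 0.4029, 0.0928])]
```

View pics/c8.png

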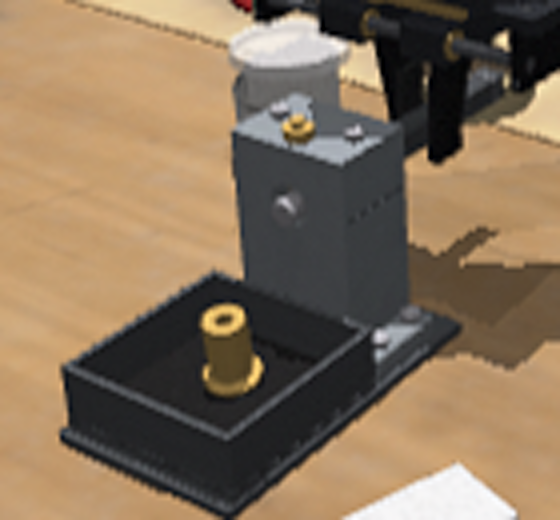

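The bush stands flange-down in the tray and the nose pokes out of the exit. I'll withdraw straight back along the bore.

```bash
python3 -m creep '[{"linear":[0,-0.015,0],"twist":[0,0,0],"fingers":1},{"linear":[0,-0.035,0],"twist":[0,0,0],"fingers":1},{"linear":[0,-0.055,0],"twist":[0,0,0],"fingers":1},{"linear":[0,-0.075,0],"twist":[0,0,0],"fingers":1},{"linear":[0,-0.1,0],"twist":[0,0,0],"fingers":1},{"linear":[0,-0.12,0],"twist":[0,0,0],"fingers":1},{"linear":[0,-0.12,0],"twist":[0,0,0],"fingers":1}]' 60; python3 - <<'E'
from h import *
P=np.load('w1.npy').reshape(-1,3)
# rest boards: tops z .05-.056, away from drifts, in rotated frame
a=np.radians(4.2); d=np.array([np.sin(a),np.cos(a)]); e=np.array([np.cos(a),-np.sin(a)])
c=np.array([.4925,.06]); q=(P[:,:2]-c); u=q@e; v=q@d
m=(P[:,2]>.049)&(P[:,2]<.056)&(abs(u)<.08)&(abs(v)<.06)&(abs(abs(u)-.035)>.014)
print(m.sum(),'u',u[m].min(),u[m].max()); 
for s in(1,-1): w=v[m&(v*s>0)]; print(s,len(w),np.percentile(w,[1,50,99]))
m=(P[:,2]>.035)&(P[:,2]<.056)&(abs(u)<.09)&(abs(v)<.06);print(u[m].min(),u[m].max())
delta([.5279,.0655,.16],Rdown(-4.2,1))
E
```

```text
time: 10.45
position: [0.6075, 0.15, 0.0876]
tool_rot: [-0.011, 1.571, 0.004]
ft_force: [-0.1, -0.7, -2.5]
grip_width: 0.178
922 u -0.07490973796016578 0.07509431735004862
1 473 [0.03064907 0.03486408 0.03875407]
-1 449 [-0.04338423 -0.03870174 -0.03507492]
-0.07490973796016578 0.07509431735004862
t 10.45 pos [0.6075 0.15   0.0876] lin [-0.072  -0.0841 -0.0805] twist [ 4.76 -0.    0.27] F [-0.1 -0.7 -2.5] grip 0.178
 rows needed 4.0
```

```bash
python3 -m creep '[{"linear":[-0.035,0,0],"twist":[0,0,0],"fingers":1},{"linear":[-0.065,-0.01,-0.01],"twist":[1,0,0],"fingers":1},{"linear":[-0.072,-0.035,-0.035],"twist":[3,0,0],"fingers":1},{"linear":[-0.072,-0.06,-0.06],"twist":[4.8,0,0],"fingers":1},{"linear":[-0.072,-0.082,-0.08],"twist":[4.8,0,0],"fingers":1},{"linear":[-0.072,-0.082,-0.08],"twist":[4.8,0,0],"fingers":1},{"linear":[-0.072,-0.082,-0.08],"twist":[4.8,0,0],"fingers":1}]' 60; cat > chk2.py <<'E'
from h import *
import sys
delta([.5282,.0675,.12],Rdown(-4.2,1)); delta([.5282,.0675,.043],Rdown(-4.2,1))
im,d,P=cloud('wrist'); cv2.imwrite(f'pics/w{sys.argv[1]}.png',im[:,:,::-1])
z=readout.get_state()['position'][2]+.008
W=P.reshape(-1,3); m=(abs(W[:,2]-z-.005)<.012)&(abs(W[:,0]-.53)<.03)&(W[:,1]>.09)&(W[:,1]<.23); Q=W[m]
for y in np.arange(.1,.2,.02):
    q=Q[abs(Q[:,1]-y)<.01]
    if len(q)>5: print('dr',round(y,2),len(q),((q[:,0].min()+q[:,0].max())/2).round(4),np.percentile(q[:,2],98).round(4))
print('tip',Q[:,1].max())
im,d,P=cloud('top'); W=P.reshape(-1,3); m=(abs(W[:,2]-z)<.02)&(abs(W[:,0]-.53)<.03)&(W[:,1]>.12)&(W[:,1]<.23); print('top tip',W[m].max(0) if m.any() else None)
print(readout.get_state()['position'].round(4))
E
python3 chk2.py 9
```

```text
time: 11.03
position: [0.5273, 0.0717, 0.1603]
tool_rot: [0.053, 1.569, -0.057]
ft_force: [0.4, 0.4, -1.0]
grip_width: 0.175
t 11.03 pos [0.5273 0.0717 0.1603] lin [ 0.0403 -0.0041  0.0012] twist [0.19 0.05 0.13] F [ 0.4  0.4 -1. ] grip 0.175
 rows needed 1.0
t 11.03 pos [0.5273 0.0717 0.1603] lin [ 0.1173 -0.0039  0.0011] twist [0.19 0.05 0.13] F [ 0.4  0.4 -1. ] grip 0.175
 rows needed 3.0
dr 0.1 1533 0.5289 0.175
dr 0.12 1438 0.5297 0.1737
dr 0.14 1564 0.5316 0.1735
dr 0.16 1758 0.533 0.1735
dr 0.18 1391 0.5344 0.1735
tip 0.1858104058482074
top tip [0.54289988 0.19365774 0.17703492]
[0.5283 0.0743 0.1606]
```

View pics/w9.png

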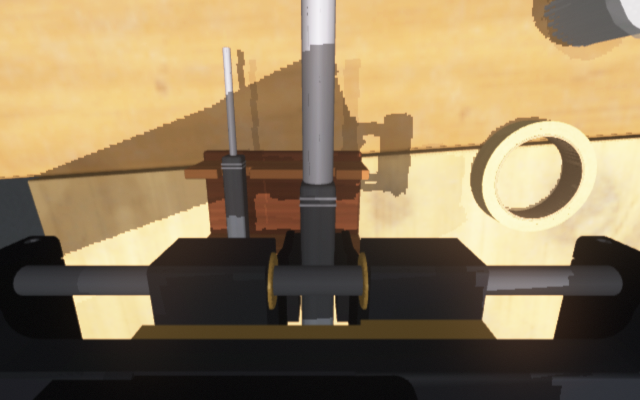

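```bash
python3 -m creep '[{"linear":[0.02,-0.004,0.0015],"twist":[0,0,0],"fingers":1},{"linear":[0.045,-0.004,0.0015],"twist":[0,0,0],"fingers":1},{"linear":[0.065,-0.004,0.0015],"twist":[0,0,0],"fingers":1},{"linear":[0.08,-0.004,0.0015],"twist":[0,0,0],"fingers":1},{"linear":[0.09,-0.004,0.0015],"twist":[0,0,0],"fingers":1},{"linear":[0.09,-0.004,0.0015],"twist":[0,0,0],"fingers":1}]' 60; python3 chk2.py 10
```

```text
time: 11.63
position: [0.5278, 0.0707, 0.068]
tool_rot: [0.052, 1.574, -0.05]
ft_force: [-2.0, -0.2, -1.7]
grip_width: 0.185
t 11.63 pos [0.5278 0.0707 0.068 ] lin [-0.052  -0.0031  0.0004] twist [ 0.47 -0.23 -0.07] F [-2.  -0.2 -1.7] grip 0.185
 rows needed 2.0
t 11.63 pos [0.5278 0.0707 0.068 ] lin [ 0.025  -0.0032  0.0007] twist [ 0.47 -0.23 -0.07] F [-2.  -0.2 -1.7] grip 0.185
 rows needed 1.0
dr 0.1 1547 0.5292 0.0828
dr 0.12 1415 0.5304 0.0814
dr 0.14 1570 0.532 0.0814
dr 0.16 1771 0.5333 0.0815
dr 0.18 1290 0.5345 0.0816
tip 0.18480370847519095
top tip [0.54204368 0.19206387 0.0855565 ]
[0.5295 0.0706 0.0704]
```

View pics/w10.png

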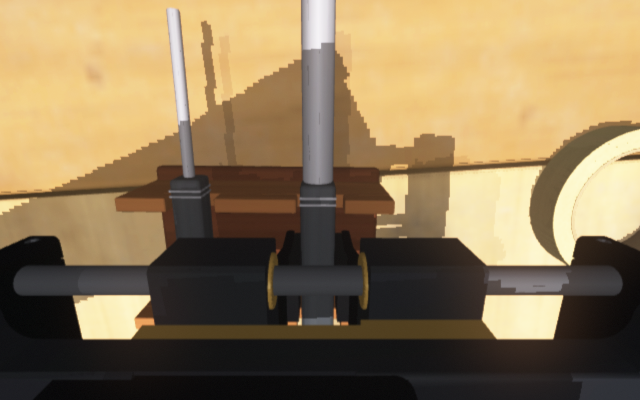

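```bash
python3 -m creep '[{"linear":[0.008,-0.002,0.001],"twist":[0,0,0],"fingers":1},{"linear":[0.015,-0.002,0.001],"twist":[0,0,0],"fingers":1},{"linear":[0.020,-0.002,0.001],"twist":[0,0,0],"fingers":1},{"linear":[0.0235,-0.002,0.001],"twist":[0,0,0],"fingers":1},{"linear":[0.0235,-0.002,0.001],"twist":[0,0,0],"fingers":1}]' 60; python3 chk2.py 11
```

```text
time: 12.15
position: [0.5292, 0.067, 0.0457]
tool_rot: [0.053, 1.572, -0.053]
ft_force: [-0.9, -0.1, -2.9]
grip_width: 0.176
t 12.15 pos [0.5292 0.067  0.0457] lin [-0.0742  0.0004 -0.0012] twist [ 0.34 -0.08  0.01] F [-0.9 -0.1 -2.9] grip 0.176
 rows needed 2.0
t 12.15 pos [0.5292 0.067  0.0457] lin [ 0.0028  0.0004 -0.0011] twist [ 0.34 -0.08  0.01] F [-0.9 -0.1 -2.9] grip 0.176
 rows needed 1.0
dr 0.1 2768 0.53 0.0602
dr 0.12 1428 0.5325 0.0591
dr 0.14 1610 0.5338 0.0592
dr 0.16 1812 0.5352 0.0591
dr 0.18 938 0.5362 0.0592
tip 0.18069149991349653
top tip [0.54491868 0.1880389  0.06428713]
[0.5298 0.0673 0.0465]
```

View pics/w11.png

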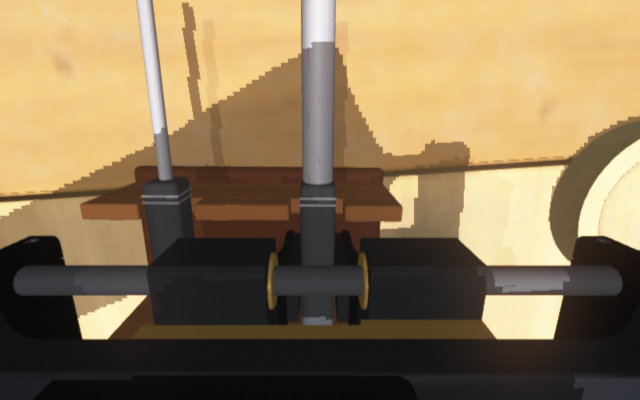

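The drift is in its slot about 1 mm above the floor. I'll settle it, open the jaws part-way and let go.

```bash
python3 -m creep '[{"linear":[0.0015,0,0],"twist":[0,0,0],"fingers":1},{"linear":[0.0015,0,0],"twist":[0,0,0],"fingers":1},{"linear":[0.0015,0,0],"twist":[0,0,0],"fingers":0.2},{"linear":[0.0015,0,0],"twist":[0,0,0],"fingers":0.2},{"linear":[0.0015,0,0],"twist":[0,0,0],"fingers":0.2},{"linear":[0.0015,0,0],"twist":[0,0,0],"fingers":0.2},{"linear":[0.0015,0,0],"twist":[0,0,0],"fingers":0.2},{"linear":[0.0015,0,0],"twist":[0,0,0],"fingers":0.2}]' 20
```

```text
time: 12.92
position: [0.53, 0.0672, 0.0452]
tool_rot: [0.053, 1.57, -0.053]
ft_force: [-0.9, 0.3, 0.6]
grip_width: 0.396
```

```bash
python3 -m creep '[{"linear":[-0.02,0,0],"twist":[0,0,0],"fingers":0.1},{"linear":[-0.05,0,0],"twist":[0,0,0],"fingers":0.1},{"linear":[-0.09,0,0],"twist":[0,0,0],"fingers":0.1},{"linear":[-0.13,0,0],"twist":[0,0,0],"fingers":0.1},{"linear":[-0.17,0,0],"twist":[0,0,0],"fingers":0.1},{"linear":[-0.21,0,0],"twist":[0,0,0],"fingers":0.1},{"linear":[-0.25,0,0],"twist":[0,0,0],"fingers":0.1},{"linear":[-0.25,0,0],"twist":[0,0,0],"fingers":0.1}]' 20;  python3 - <<'E'
from h import *
im,d,P=cloud('wrist'); cv2.imwrite('pics/w12.png',im[:,:,::-1])
for l in ["thick_drift","thick_drift_tip","thin_drift","rest"]: print(l,[(x['conf'],x['centre']) for x in nets.place_of('wrist',l)[:1]])
W=P.reshape(-1,3)
for nm,(a,b) in dict(thick=(.515,.545),thin=(.445,.475)).items():
    m=(W[:,2]>.054)&(W[:,2]<.08)&(W[:,0]>a)&(W[:,0]<b)&(W[:,1]>-.05)&(W[:,1]<.25);Q=W[m]
    for y in (.0,.04,.06,.08,.12,.16,.18):
        q=Q[abs(Q[:,1]-y)<.006]
        if len(q)>5: print(nm,y,((q[:,0].min()+q[:,0].max())/2).round(4),np.percentile(q[:,2],90).round(4))
    print(Q[:,1].min(),Q[:,1].max())
im,d,P=cloud('scene'); cv2.imwrite('pics/s12.png',im[:,:,::-1])
print([(x['conf'],x['centre']) for x in nets.place_of('scene','bush')[:1]])
im,d,P=cloud('top')
for l in ["amber_bottle","foam_block","tape_roll","cotton_buds","bush"]: print(l,[(x['conf'],x['centre']) for x in nets.place_of('top',l)[:1]])
E
```

```text
time: 13.58
position: [0.5334, 0.0685, 0.3033]
tool_rot: [0.053, 1.557, -0.053]
ft_force: [0.6, 0.8, -0.0]
grip_width: 0.444
thick_drift [(0.96, [0.5292, 0.058, 0.052])]
thick_drift_tip [(0.83, [0.5332, 0.1867, 0.0451])]
thin_drift [(0.72, [0.4556, 0.0622, 0.0512])]
rest [(0.91, [0.4922, 0.0619, -0.0002])]
thick 0.0 0.5254 0.0592
thick 0.04 0.5274 0.0594
thick 0.06 0.5288 0.059
thick 0.08 0.5303 0.0594
thick 0.12 0.5331 0.0577
thick 0.16 0.536 0.0576
thick 0.18 0.5375 0.0579
-0.002840662842277325 0.18642015686822647
thin 0.0 0.4539 0.0591
thin 0.04 0.4558 0.0594
thin 0.06 0.4575 0.0591
thin 0.08 0.4593 0.0592
thin 0.16 0.4648 0.0546
0.0027543303522076235 0.18979562253745574
[(0.77, [0.6152, 0.4346, 0.0241])]
amber_bottle [(0.97, [0.3626, 0.3274, -0.0018])]
foam_block [(0.83, [0.4508, 0.4758, -0.0015])]
tape_roll [(0.82, [0.7297, 0.071, 0.0015])]
cotton_buds [(0.67, [0.7621, 0.2112, 0.0031])]
bush [(0.5, [0.6096, 0.4353, 0.0188])]
```

View pics/w12.png

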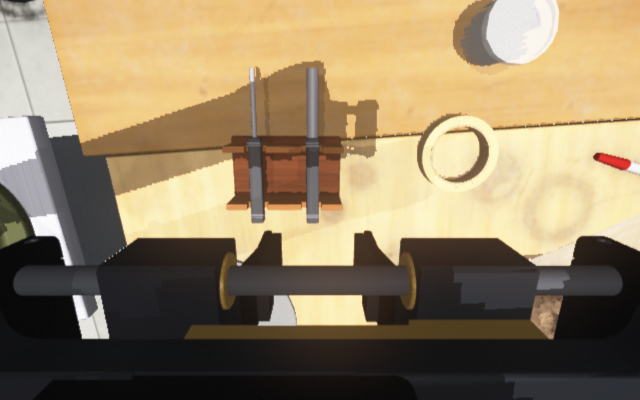

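View pics/s12.png

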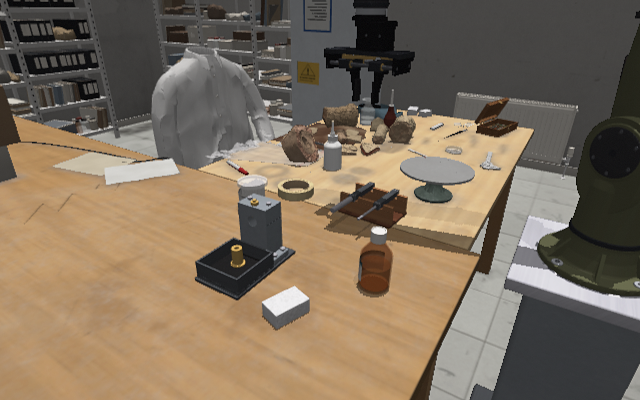

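Both drifts lie in their slots: thick at (313,150), thin at (256,150). The bush stands in the tray at (237,256), the other things haven't moved, and the gripper is clear.

```bash
python3 -c "
from h import *
print(job.close_job())"
```

```text
the job is handed in; nothing more can be done
None
```

I pushed the bush out with the thick drift, laid the drift back in its slot, and handed the job in at about 14 s of the 51 s allowed. The hand-in gave no verdict.

**Push:** I lifted the thick drift clear of the rest and pushed with its nose from the entry side. One reading part-way showed about 8 N. The bush came out and dropped into the tray.

**Last checks, all from the camera pictures:**
- **Bush:** it stands upright on its flange in the tray. The networks put its origin near (0.61, 0.435, 0.02), about 10 mm from the tray's centre line.
- **Thick drift:** it lies in the slot it came from, with its handle centre about 51 mm high. It is about 4 mm from the rest's middle along the slot and within 0.01 rad of it. Across the slot it sits about 1 mm from where it began.
- **Thin drift:** it is where it was at the start.
- **Other things:** the bottle, foam, tape and tub are all within 5 mm of their first readings, which is about the accuracy of the networks.
- **Robot:** the gripper was about 25 cm above the rest, touching nothing.

**Disagreements:** the pose readings scattered by 2–4 mm. The wrist and top cameras differed by 1–2 mm on the bore axis; the bore's clearance covered both, and I saw no failed checks.

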